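# Stand the fallen stamp up in its bin, stow the short one, cover the ink

### The job

First stand the long stamp that has fallen over in the deep bin upright on its printing face, in the compartment where its foot already is, without lifting the foot out of the bin. Then take the short stamp off the ink pad and stand it upright on the floor of the bin's other compartment, and last set the lid centred and fully home on the ink dish. Let go of everything and leave the other things on the table where they are.

Things in the scene. Friction and masses are not known exactly. Their poses are not given: they have to be found in the camera images.
- bin: deep open crimson board bin, fixed, outside 242 (its x) x 182 (y) x 110 mm high, walls and floor 6 mm thick. Origin: centre of its underside; z up. A low divider (x -12 to -6 mm, top 56 mm above the table) makes two compartments: the first (x -115 to -12 mm) and the second (x -6 to 115 mm); both are 170 mm wide inside
- long_stamp_center (a point): long stamp: wooden hand stamp 184 mm tall, about 0.3 kg, heavy foot. Block foot 70 x 60 x 22 mm (its x, y, z), flat printing face below; handle 22 mm thick; ball knob 38 mm in diameter on top. Point: half-way up its axis, 92 mm above the printing face; z runs from foot to knob, ball centre 73 mm farther along +z. Gripped at the ball it can swing about the line through the two pads and hang foot down
- long_stamp_foot (a point): centre of the long stamp's printing face (underside of the foot); axes as the stamp's. At the start the foot is in the bin's first compartment, its +x lower edge on the bin floor; the handle lies across the low divider, rising about 20 degrees towards the bin's +x end, so the ball is over the second compartment, just below rim height
- short_stamp_center (a point): short stamp: wooden hand stamp 122 mm tall, about 0.2 kg; round foot 64 mm in diameter and 18 mm thick, handle 20 mm thick, ball knob 34 mm in diameter. Point: half-way up its axis, 61 mm above its printing face; z runs from foot to knob, ball centre 44 mm farther along +z. At the start it stands upright on the pad in the ink dish
- dish: round shallow steel ink dish, fixed to the table, 100 mm in outer diameter, 24 mm high, wall 3 mm; black ink pad inside, top 14 mm above the table. Origin: centre of its underside
- lid_knob (a point): lid of the ink dish: round steel cap 112 mm in outer diameter, 13 mm deep; skirt 10 mm deep, 106 mm in inner diameter (3 mm play round the dish); black upright cylinder knob 26 mm in diameter, 24 mm high, on a short stem. Point: the knob's centre, on the lid's axis, 38 mm above the skirt's lower edge; 52 mm above the table when home on the dish. It starts flat on the table, knob up
- mug_center (a point): bystander: white ceramic mug, 80 mm across, 92 mm tall. Point: its centre
- bottle_center (a point): bystander: clear plastic water bottle, 64 mm across, 200 mm tall. Point: its centre
- tray_center (a point): bystander: low crimson button tray, 110 x 170 x 22 mm. Point: its centre
- notebooks_center (a point): bystander: pile of three notebooks, 110 x 160 mm, 42 mm high. Point: its centre
- weight_center (a point): bystander: dark steel turned press weight, 68 mm across, 68 mm tall. Point: its centre
- ruler_center (a point): bystander: aluminium ruler bar, 30 x 200 mm, 5 mm thick, flat on the table. Point: its centre

How it is judged:
By the outcome, as a careful person would: the job done as asked, in the order asked, and still so for the second after the job is handed in, with the robot touching nothing.
It also fails if it takes over 69 s, if anything falls off the work surface, if the arm or the gripper's body presses on something with over 40 N, if the wrist force passes 120 N, or if a joint passes its speed limit or range.

### The arm

A 6-joint arm with a two-finger parallel gripper is mounted at the origin on the work surface. World frame = base frame: x ahead of the robot, y to its left, z up, the work surface at z = 0. Lengths are in m, angles in degrees, forces in N, time in s.
With the tool pointing down it reaches from about 0.275 to 0.975 m from the base axis. Payload 8.4 kg.
Tool frame: the origin (TCP) lies at the very end of the fingers, on their centre line; the grasp point (between the pads) lies 19 mm behind it; z points along the fingers, x is the direction in which the jaws open and shut, and the axes are right-handed (so a half turn about z gives the same grasp; the last joint's range is limited). The gripper opens to 92 mm and grips with 3 to 60 N. Pads are 20 mm wide; open, the fingers measure 128 mm over their backs; the gripper's body (75 mm by 189 mm) begins 69 mm behind the grasp point.
Start: joints at [66.555, 20.225, 93.587, -0, 66.188, -0.138], TCP at [0.247, 0.574, 0.215] pointing down, gripper open.
Joint ranges: [-150.9, 150.9], [-52.94, 120.26], [3.33, 152.33], [-74.26, 254.26], [0, 154.13], [-172.89, 172.89]. Speed limits (degrees/s): [127.2, 127.2, 159.86, 180, 180, 180].

### API

Orientations are given as [roll, pitch, yaw] about the fixed x, y, z axes, in that order (R = Rz(yaw) Ry(pitch) Rx(roll)).
In Python, from cell import ctrl, grab_frame gives the robot as it stands.
- The arm moves only by the shell command python3 -m crank 'ROWS' [FORCE]. ROWS is JSON, a list that holds one entry, the list of rows, each a list of 7 numbers: the turn, a rotation vector about the tool's x, y, z in degrees, then the shift along the tool's x, y, z in cm, then the opening, from 0 (shut) to 1 (fully open). In form: [[[ax, ay, az, x, y, z, hand], ...]]. A call has 1 to 5 rows; each row shifts and turns the pose as measured when the row begins, along the tool's axes as they then stand; what a row does not reach is not made up. A row lasts 1/8 s, in which the tool goes at most 62.5 mm and 10.7 degrees, less where a joint would pass 70% of its speed; a pose out of reach is approached as far as the arm can. A call with a gripper value outside its range is refused whole. The fingers move at their own pace and stop on an object; FORCE is the grip in N (left out, the last holds). Time passes only in rows, so rows that do not move let the fingers close. It gives the time, the measured TCP pose, the force and the opening at its end, in the units of the state.
- ctrl.state(): the state, without advancing time (a new reading comes with each control period).
- grab_frame(name): name is "side" or "top"; returns a dict with "pixels" (384x512x3 uint8, red, green, blue), "fx", "fy", "cx", "cy" (pixels), "R" (3x3) and "t" (3): a world point X has camera coordinates R X + t. Camera axes: x right, y down, z forward; pixel columns grow to the right and rows downward; lengths in m; the calibration is good to about 2 mm. A picture is of the moment at which its call begins. There is no depth.
- ctrl.finish_job(): hands the job in, once; it reports no verdict.
The state is a dict: "t": time; "q": joint angles; "dq": joint speeds; "joint_efforts": joint torques, N m; "eef_pos": TCP position; "tcp_rot": TCP orientation; "wrist_force": force on the tool from outside, world axes, zero at the start; "torque": the same for the moment, N m; "grip_width": finger opening in m.
Only numpy, scipy, OpenCV 4.12 (cv2) and the standard library are available. Lean on these libraries where they do the work, as an engineer would, in place of code of your own. Each camera call takes 0.05 s, during which the arm holds its last target. There are 200 camera calls.

## Working session

There is one attempt and no reset: what is moved stays moved. The work goes in short steps, Python scripts to look and compute and a shell command to move; the robot and the scene stay as the last step left them, time stands still between calls to the robot, and variables do not carry over. Pictures are saved under pics/ and viewed, about 8 in all and at most 12, crops included, and the job is handed in when it is done.

```bash
ls; mkdir -p pics; python3 - <<'E'
from cell import ctrl, grab_frame
import cv2,numpy as np
for n in("side","top"):
    f=grab_frame(n); cv2.imwrite(f"pics/{n}0.png",f["pixels"][:,:,::-1]); R=np.array(f["R"]);t=np.array(f["t"])
    print(n,f["fx"],f["cx"],f["cy"],"cam",-R.T@t, R.round(3).tolist())
print(ctrl.state())
E
```

```text
pics
side 494.49050911508607 253.23982282235434 190.41475933378373 cam [ 0.08372617 -0.78374989  1.0661321 ] [[0.858, -0.513, -0.016], [-0.382, -0.618, -0.687], [0.342, 0.595, -0.727]]
top 461.95061881107154 249.818537175133 188.31009137923888 cam [0.47649401 0.03074422 1.29157319] [[0.02, -1.0, 0.004], [-0.998, -0.02, -0.056], [0.056, -0.003, -0.998]]
{'t': 0.1, 'q': array([ 6.65559582e+01,  2.02602086e+01,  9.36223463e+01,  4.11256556e-04,
        6.61868557e+01, -1.35824928e-01]), 'dq': array([-0.09457485, -0.05421393, -0.05449218, -0.04080751, -0.09484465,
       -0.10128935]), 'joint_efforts': array([ 7.10498953e-04, -5.94901943e+01, -3.34929156e+01,  6.99943537e-02,
        1.83554075e-02,  8.47537400e-07]), 'eef_pos': array([0.24711317, 0.57361885, 0.21393877]), 'tcp_rot': array([-1.79999459e+02,  6.94094835e-02,  6.66916172e+01]), 'wrist_force': array([-0.01149436,  0.06329039, -0.10136536]), 'torque': array([-0.03728309, -0.00579935, -0.00108077]), 'grip_width': 0.09157047414343539}
```

View pics/side0.png

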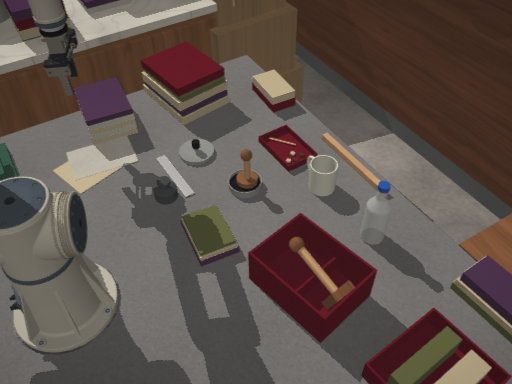

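View pics/top0.png

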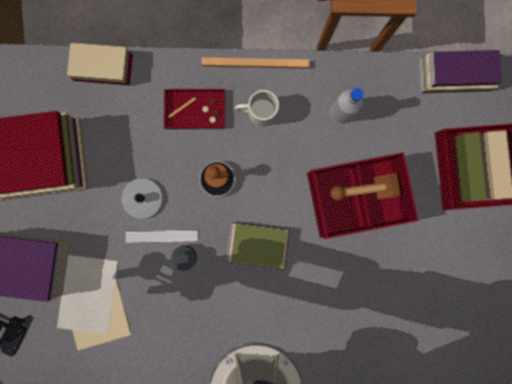

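The side view shows the bin at about (312,273), with the ball at (297,243) and the foot at (340,293). The short stamp stands in the dish at about (246,172) and the lid knob is at (196,144). In the top view the ball is at (337,193), the foot at (397,187), the short stamp at (216,176) and the lid at (141,198). The bin's +x points roughly along world +y.

```bash
cat > h.py <<'E'
from cell import ctrl, grab_frame
import cv2, numpy as np
def ray(f,p):
    R=np.array(f["R"]);t=np.array(f["t"])
    d=R.T@np.array([(p[0]-f["cx"])/f["fx"],(p[1]-f["cy"])/f["fy"],1]); return -R.T@t,d/np.linalg.norm(d)
def plane(f,p,z):
    c,d=ray(f,p); return c+d*(z-c[2])/d[2]
def tri(f,p,g,q):
    a,d=ray(f,p);b,e=ray(g,q)
    s=np.linalg.lstsq(np.c_[d,-e],b-a,rcond=None)[0]; P,Q=a+s[0]*d,b+s[1]*e
    return (P+Q)/2,np.linalg.norm(P-Q)
def proj(f,X):
    c=np.array(f["R"])@np.array(X)+np.array(f["t"]); return np.array([f["fx"]*c[0]/c[2]+f["cx"],f["fy"]*c[1]/c[2]+f["cy"]])
def crop(f,x,y,w,h,k): return cv2.resize(f["pixels"][y:y+h,x:x+w,::-1],(w*k,h*k),interpolation=cv2.INTER_CUBIC)
E
python3 - <<'E'
from h import *
S,T=grab_frame("side"),grab_frame("top")
a=crop(T,300,145,130,100,3); b=crop(S,240,205,130,130,3)
c=crop(T,110,150,130,75,3); d=crop(S,170,125,130,65,3)
im=np.zeros((600,790,3),np.uint8); im[:300,:390]=a; im[:390,400:790]=b; im[305:530,:390]=c; im[395:590,400:790]=d
cv2.imwrite("pics/c1.png",im)
hsv=cv2.cvtColor(T["pixels"],cv2.COLOR_RGB2HSV)
m=((hsv[...,0]>165)|(hsv[...,0]<5))&(hsv[...,1]>150)&(hsv[...,2]>40)
m=m.astype(np.uint8); m[:, :305]=0; m[:,425:]=0
c=max(cv2.findContours(m,cv2.RETR_EXTERNAL,cv2.CHAIN_APPROX_NONE)[0],key=cv2.contourArea)
q=cv2.approxPolyDP(cv2.convexHull(c),4,True)[:,0]
for p in q: print(p,plane(T,p,.11).round(4))
E
```

```text
[402 153] [ 0.642  -0.3626  0.11  ]
[417 219] [ 0.4731 -0.4013  0.11  ]
[321 236] [ 0.4249 -0.1563  0.11  ]
[308 173] [ 0.5854 -0.121   0.11  ]
```

View pics/c1.png

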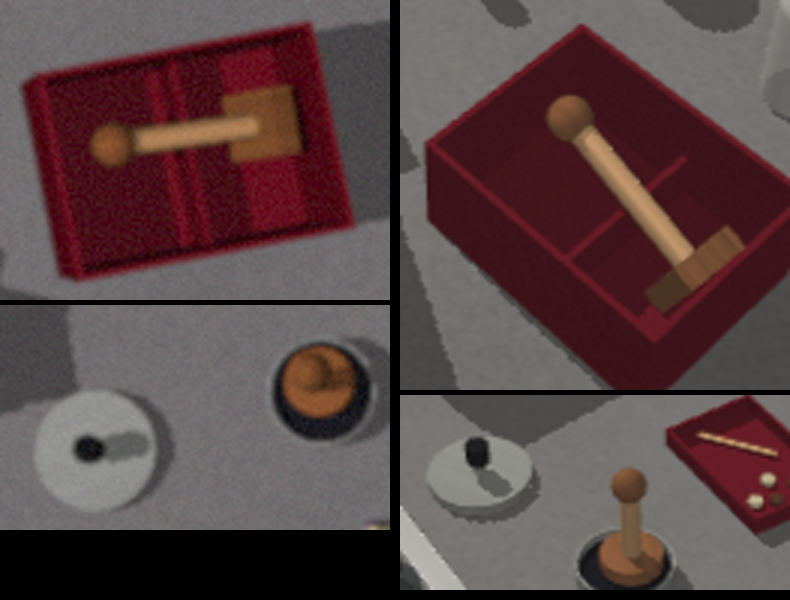

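The crops show these points:
- **Ball:** top (337.3,193.3), side (296.3,244.3).
- **Bin +x-end rim corners:** side (249.3,253.3) and (300.3,213.7). The -x-end corners are at top (403.3,153.3) and (417.7,220.3).
- **Short stamp's ball:** top (215,171.7), side (246,155).
- **Lid knob:** top (139.7,198), side (195.7,144).
- **Dish centre:** top (217.3,178.3).

```bash
python3 - <<'E'
from h import *
S,T=grab_frame("side"),grab_frame("top")
for n,p,q in (("ball",(337.3,193.3),(296.3,244.3)),("short",(215,171.7),(246,155)),("knob",(139.7,198),(195.7,144))):
    X,e=tri(T,p,S,q); print(n,X.round(4),round(e,4))
print("dish",plane(T,(217.3,178.3),.024).round(4),"lidc",plane(T,(142,198.3),.013).round(4))
A=plane(T,(403.3,153.3),.11);B=plane(T,(417.7,220.3),.11);C=plane(S,(300.3,213.7),.11);D=plane(S,(249.3,253.3),.11)
print("rim",A.round(4),B.round(4),C.round(4),D.round(4),"base +x",plane(T,(308,173),0).round(4),plane(T,(321,237),0).round(4))
n=np.linalg.norm
print("sizes",n(A-B),n(C-D),n(A-C),n(B-D))
c=(A+B+C+D)/4; v=(C+D-A-B)[:2]; u=np.array([-(A-B)[1],(A-B)[0]]); print("bin c",c.round(4),"yaw",np.degrees(np.arctan2(v[1],v[0])),np.degrees(np.arctan2(u[1],u[0])))
E
```

```text
ball [ 0.5363 -0.1999  0.0964] 0.002
short [0.582  0.1171 0.1226] 0.0014
knob [0.5155 0.3245 0.0398] 0.0022
dish [0.5735 0.1173 0.024 ] lidc [0.5147 0.3249 0.013 ]
rim [ 0.6413 -0.366   0.11  ] [ 0.4698 -0.4031  0.11  ] [ 0.5942 -0.1336  0.11  ] [ 0.4208 -0.1722  0.11  ] base +x [ 0.5955 -0.1352  0.    ] [ 0.4174 -0.1737  0.    ]
sizes 0.17545721106834902 0.1776192230740843 0.237089822535511 0.23599144899036137
bin c [ 0.5315 -0.2687  0.11  ] yaw 101.72157585014801 102.20538310021723
```

```bash
cat >> h.py <<'E'
from scipy.spatial.transform import Rotation as Ro
def go(X,yaw=None,tool="tcp"):
    "remaining shift (cm) in tool axes and turn about tool z (deg), TCP target X"
    s=ctrl.state(); R=Ro.from_euler("xyz",s["tcp_rot"],degrees=True)
    print("t",round(s["t"],2),"tcp",s["eef_pos"].round(4),s["tcp_rot"].round(1),"w",s["grip_width"].round(4),"q6",s["q"][5].round(1))
    print(" shift cm",(R.inv().apply(np.array(X)-s["eef_pos"])*100).round(2))
    if yaw is not None:
        print(" turn",(R.inv()*Ro.from_euler("xyz",[180,0,yaw],degrees=True)).as_rotvec(degrees=True).round(1))
E
python3 - <<'E'
from h import *
S,T=grab_frame("side"),grab_frame("top")
b,_=tri(T,(337.3,193.3),S,(296.3,244.3)); h,e=tri(T,(385,187.3),S,(336.7,290)); d=b-h
print(h,e,np.linalg.norm(d),"yaw",np.degrees(np.arctan2(d[1],d[0])),"elev",np.degrees(np.arcsin(d[2]/np.linalg.norm(d))))
print("bottle",plane(T,(356,95),.2), tri(T,(356,95),S,(384,186)))
go([b[0],b[1],.2],8)
E
```

```text
[ 0.55829668 -0.33614761  0.05711895] 0.005241960423444537 0.14346588209591937 yaw 99.1866438475224 elev 15.886467553093578
bottle [ 0.76695157 -0.22207635  0.2       ] (array([ 0.77003525, -0.22433661,  0.19494175]), np.float64(0.0038734451010928998))Traceback (most recent call last):
  File "<stdin>", line 6, in <module>
  File "h.py", line 19, in go
    print("t",round(s["t"],2),"tcp",s["eef_pos"].round(4),s["tcp_rot"].round(1),"w",s["grip_width"].round(4),"q6",s["q"][5].round(1))
                                                                                    ^^^^^^^^^^^^^^^^^^^^^
AttributeError: 'float' object has no attribute 'round'
```

```bash
sed -i 's/s\["grip_width"\].round(4)/round(s["grip_width"],4)/; s/s\["q"\]\[5\].round(1)/round(float(s["q"][5]),1)/' h.py
python3 -m crank '[[[0,0,0,-4.2,4.1,-0.5,1],[0,0,0,-4.2,4.1,-0.5,1],[0,0,0,-4.2,4.1,0,1],[0,0,0,-4.2,4.1,0,1],[0,0,0,-4.2,4.1,0,1]]]'
python3 -m crank '[[[0,0,0,-4.2,4.1,0,1],[0,0,0,-4.2,4.1,0,1],[0,0,0,-4.2,4.1,0,1],[0,0,0,-4.2,4.1,0,1],[0,0,0,-4.2,4.1,0,1]]]'
python3 - <<'E'
from h import *
go([.536,-.2,.2],10)
E
```

```text
t: 1.02
eef_pos: [0.3545, 0.2964, 0.2245]
tcp_rot: [179.9, -0.1, 67.1]
wrist_force: [1.1, 0.1, 0.0]
grip_width: 0.0921
t: 1.65
eef_pos: [0.4644, 0.0141, 0.2261]
tcp_rot: [179.7, -0.4, 67.1]
wrist_force: [1.3, 1.4, -0.9]
grip_width: 0.092
t 1.65 tcp [0.4644 0.0141 0.2261] [179.7  -0.4  67.1] w 0.092 q6 -65.8
 shift cm [-16.95  14.91   2.59]
 turn [ 0.1 -0.5 57.1]
```

```bash

python3 -m crank '[[[0,0,0,-4.2,3.7,0.3,1],[0,0,0,-4.2,3.7,0.3,1],[0,0,0,-4.2,3.7,0.3,1],[0,0,0,-3.9,3.4,0.3,1],[0,0,10,0,0,0,0.7]]]'
python3 -m crank '[[[0,0,10,0,0,0,0.7],[0,0,10,0,0,0,0.7],[0,0,10,0,0,0,0.7],[0,0,10,0,0,0,0.7],[0,0,7,0,0,0,0.7]]]'
python3 - <<'E'
from h import *
go([.536,-.2,.18],10)
S,T=grab_frame("side"),grab_frame("top")
im=np.zeros((500,800,3),np.uint8); im[:400,:400]=crop(T,300,135,100,100,4); im[:400,400:]=crop(S,250,160,100,100,4)
cv2.imwrite("pics/c2.png",im)
t=ctrl.state()["eef_pos"]; print(proj(T,t),proj(S,t))
E
```

```text
t: 2.28
eef_pos: [0.5368, -0.2061, 0.2146]
tcp_rot: [179.5, -0.5, 56.7]
wrist_force: [-1.0, 0.2, -0.3]
grip_width: 0.0842
t: 2.9
eef_pos: [0.5366, -0.2077, 0.2141]
tcp_rot: [-179.9, -0.6, 7.9]
wrist_force: [0.5, -1.3, 0.1]
grip_width: 0.0644
t 2.9 tcp [ 0.5366 -0.2077  0.2141] [-179.9   -0.6    7.9] w 0.0644 q6 -29.6
 shift cm [ 0.01 -0.76  3.42]
 turn [-0.1 -0.6 -2.1]
[350.54219643 190.57239645] [300.38766298 214.97735633]
```

View pics/c2.png

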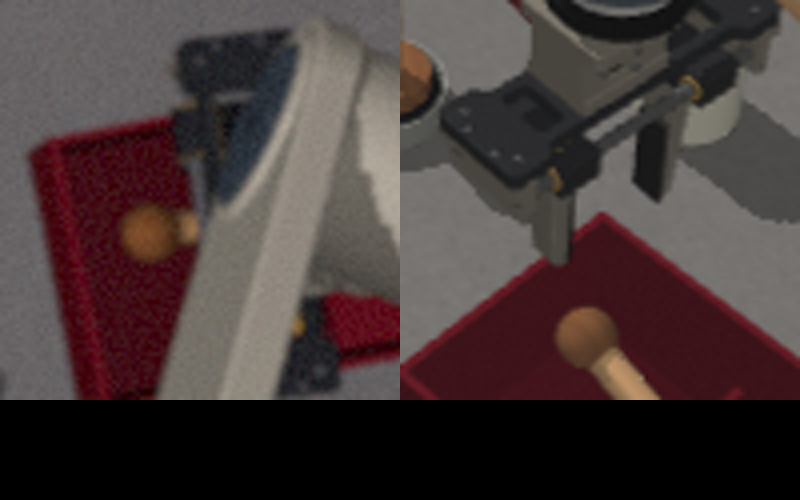

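```bash

python3 -m crank '[[[0,0.6,-2,0,-0.8,3,0.7],[0,0,0,0,0,4,0.7],[0,0,0,0,0,4,0.7],[0,0,0,0,0,1.5,0.7],[0,0,0,0,0,0,0.7]]]'
python3 - <<'E'
from h import *
go([.536,-.2,.0765],10)
E
```

```text
t: 3.62
eef_pos: [0.5398, -0.1998, 0.0881]
tcp_rot: [179.9, -1.5, 11.0]
wrist_force: [0.8, -0.1, 0.5]
grip_width: 0.0648
t 3.62 tcp [ 0.5398 -0.1998  0.0881] [179.9  -1.5  11. ] w 0.0648 q6 -32.5
 shift cm [-0.41 -0.05  1.15]
 turn [ 0.1 -1.5  1. ]
```

```bash

python3 -m crank '[[[0,-1.5,1,-0.4,0,1.1,0.7],[0,0,0,0,0,0,0.1],[0,0,0,0,0,0,0.1],[0,0,0,0,0,0,0.1],[0,0,0,0,0,0,0.1]]]' 6
python3 -m crank '[[[0,0,0,0,0,0,0.1],[0,0,0,0,0,0,0.1]]]' 
python3 - <<'E'
from h import *
go([.536,-.2,.0765],10)
E
```

```text
t: 4.25
eef_pos: [0.5385, -0.2016, 0.0802]
tcp_rot: [179.7, -0.2, 10.0]
wrist_force: [0.3, -0.4, -0.6]
grip_width: 0.0374
t: 4.5
eef_pos: [0.5385, -0.2018, 0.0803]
tcp_rot: [179.7, -0.2, 10.0]
wrist_force: [0.4, -0.8, -1.9]
grip_width: 0.0367
t 4.5 tcp [ 0.5385 -0.2018  0.0803] [179.7  -0.2  10. ] w 0.0367 q6 -30.5
 shift cm [-0.21 -0.22  0.38]
 turn [ 0.3 -0.2  0. ]
```

```bash

python3 -m crank '[[[0,0,0,0,0.4,-0.9,0.1],[0,0,0,0,0.4,-0.9,0.1],[0,0,0,0,0.4,-0.9,0.1],[0,0,0,0,0.5,-0.8,0.1],[0,0,0,0,0,0,0.1]]]' 10
python3 -m crank '[[[0,0,0,0,0.5,-0.7,0.1],[0,0,0,0,0.6,-0.7,0.1],[0,0,0,0,0.6,-0.7,0.1],[0,0,0,0,0.6,-0.7,0.1],[0,0,0,0,0,0,0.1]]]' 
python3 - <<'E'
from h import *
go([.536,-.2,.0765],10)
S=grab_frame("side")
cv2.imwrite("pics/c3.png",crop(S,240,150,140,180,3))
E
```

```text
t: 5.12
eef_pos: [0.5419, -0.22, 0.1186]
tcp_rot: [179.7, -0.2, 10.0]
wrist_force: [-1.0, 0.4, -0.5]
grip_width: 0.0372
t: 5.75
eef_pos: [0.5459, -0.2441, 0.1486]
tcp_rot: [179.7, -0.2, 10.0]
wrist_force: [-0.1, 0.7, 2.3]
grip_width: 0.0372
t 5.75 tcp [ 0.5459 -0.2441  0.1486] [179.7  -0.2  10. ] w 0.0372 q6 -34.1
 shift cm [-0.23 -4.55  7.18]
 turn [ 0.3 -0.2  0. ]
```

View pics/c3.png

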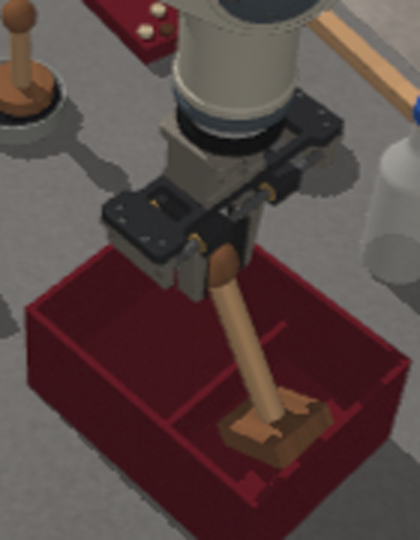

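The stamp is swinging about the ball: in the side crop the ball is at about (222,262) and the foot at (275,425), inside the first compartment.

```bash

python3 -m crank '[[[0,0,0,0,1.0,-0.5,0.1],[0,0,0,0,1.2,-0.4,0.1],[0,0,0,0,1.2,-0.3,0.1],[0,0,0,0,1.2,0,0.1],[0,0,0,0,1.2,0,0.1]]]'
python3 -m crank '[[[0,0,0,0,1.2,0,0.1],[0,0,0,0,1.2,0,0.1],[0,0,0,0,0.5,0,0.1],[0,0,0,0,0,0,0.1],[0,0,0,0,0,0,0.1]]]' 
python3 - <<'E'
from h import *
u=np.array([np.cos(np.radians(102)),np.sin(np.radians(102))])
c=np.array([.5315,-.2687])-.063*u; print(c)
go([c[0],c[1],.152],10)
S=grab_frame("side")
cv2.imwrite("pics/c4.png",crop(S,240,150,140,180,3))
E
```

```text
t: 6.42
eef_pos: [0.5557, -0.304, 0.1603]
tcp_rot: [179.8, -0.1, 10.1]
wrist_force: [0.3, 0.5, -3.5]
grip_width: 0.0376
t: 7.05
eef_pos: [0.5607, -0.3352, 0.1595]
tcp_rot: [179.8, -0.0, 10.0]
wrist_force: [-0.0, 0.2, -1.6]
grip_width: 0.0374
[ 0.54459844 -0.3303233 ]
t 7.05 tcp [ 0.5607 -0.3352  0.1595] [179.8  -0.   10. ] w 0.0374 q6 -40.9
 shift cm [-1.5  -0.76  0.75]
 turn [ 0.2 -0.  -0. ]
```

View pics/c4.png

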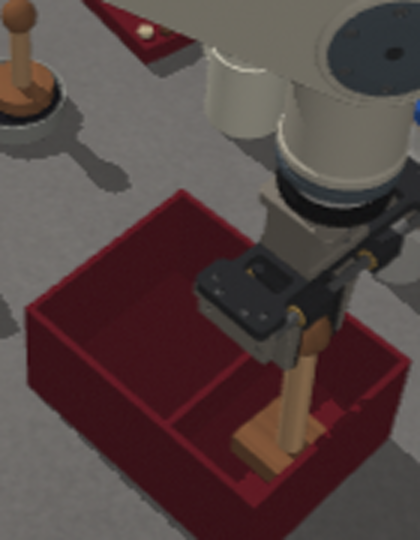

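```bash
python3 - <<'E'
from h import *
S=grab_frame("side")
for z in(.1785,.172,.032): print((proj(S,[.5607,-.3352,z])-[240,150])*3)
T=grab_frame("top"); print(ctrl.state()["wrist_force"])
E
```

```text
[306.22429663 327.62368693]
[305.20024767 332.8491755 ]
[285.13084007 435.25878977]
[ 0.04734005  0.04855974 -2.8400385 ]
```

```bash

python3 -m crank '[[[0,0,0,0,-0.6,0,0.1],[0,0,0,0,0,0.2,0.1],[0,0,0,0,0,0.15,0.1],[0,0,0,0,0,0,0.1]]]'
python3 -m crank '[[[0,0,0,0,0,0.2,0.1],[0,0,0,0,0,0,0.1]]]'
python3 -m crank '[[[0,0,0,0,0,0.2,0.1],[0,0,0,0,0,0,0.1]]]'
python3 - <<'E'
from h import *
S=grab_frame("side")
cv2.imwrite("pics/c5.png",crop(S,300,220,90,110,5))
E
```

```text
t: 7.7
eef_pos: [0.5599, -0.3285, 0.1566]
tcp_rot: [179.8, -0.1, 10.1]
wrist_force: [-0.6, -0.3, -1.3]
grip_width: 0.037
t: 7.95
eef_pos: [0.561, -0.3299, 0.1564]
tcp_rot: [179.6, -0.2, 10.1]
wrist_force: [0.7, 0.5, -2.1]
grip_width: 0.0371
t: 8.2
eef_pos: [0.5619, -0.3312, 0.156]
tcp_rot: [179.4, -0.3, 10.1]
wrist_force: [0.1, 0.7, -2.7]
grip_width: 0.0371
```

```bash

python3 -m crank '[[[0.3,0,0,0,-0.2,0.5,0.1],[0,0,0,0,0,0.1,0.1]]]'
python3 -m crank '[[[0.3,0,0,0,-0.2,0.5,0.1],[0,0,0,0,0,0.1,0.1]]]'

```

```text
t: 8.5
eef_pos: [0.5629, -0.3306, 0.1524]
tcp_rot: [179.5, -0.5, 10.1]
wrist_force: [-1.1, 0.5, 3.8]
grip_width: 0.037
t: 8.75
eef_pos: [0.564, -0.3299, 0.1491]
tcp_rot: [179.7, -0.7, 10.1]
wrist_force: [-2.4, 0.4, 2.9]
grip_width: 0.0368
```

```bash

python3 -m crank '[[[0,0,0,0,0,0,0.5],[0,0,0,0,0,0,0.65],[0,0,0,0,0,0,0.65],[0,0,0,0,0,0,0.65]]]'
python3 - <<'E'
from h import *
S,T=grab_frame("side"),grab_frame("top")
im=np.zeros((550,800,3),np.uint8); im[:550,:400]=crop(S,300,210,80,110,5);im[:400,400:]=crop(T,330,140,100,100,4)
cv2.imwrite("pics/c5.png",im)
go([.56,-.33,.25],10)
E
```

```text
t: 9.25
eef_pos: [0.5636, -0.3291, 0.1479]
tcp_rot: [179.8, -0.6, 10.1]
wrist_force: [0.4, -0.2, 0.7]
grip_width: 0.0598
t 9.35 tcp [ 0.5637 -0.3291  0.1479] [179.8  -0.6  10.1] w 0.0599 q6 -40.7
 shift cm [ -0.27   0.07 -10.21]
 turn [ 0.2 -0.6  0.1]
```

View pics/c5.png

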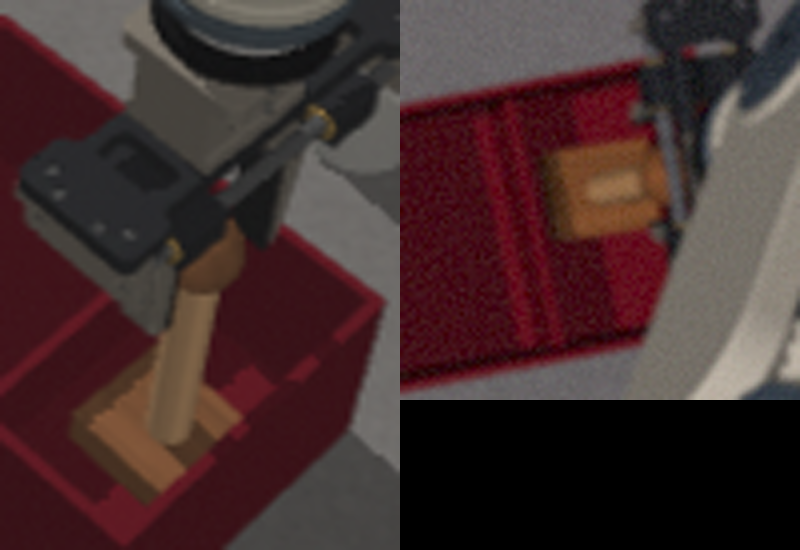

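The long stamp stands upright in the first compartment after release. In the side crop its handle runs from (210,270) to (170,440), and in the top crop its foot at about (605,190) is clear of the divider at about 515-545.

```bash

python3 -m crank '[[[0,-0.6,0,0,0,-1.5,0.65],[0,0,0,0,0,-4,0.65],[0,0,0,0,0,-3.5,0.65],[0,0,0,1.2,-5.4,0,0.65],[0,0,0,1.2,-5.4,0,0.65]]]'
python3 -m crank '[[[0,0,0,1.2,-5.4,0,0.65],[0,0,0,1.2,-5.4,0,0.65],[0,0,0,1.2,-5.4,0,0.65],[0,0,0,1.2,-5.4,0,0.65],[0,0,0,1.2,-5.4,0,0.65]]]'
python3 - <<'E'
from h import *
go([.581,.117,.20],10)
S=grab_frame("side"); T=grab_frame("top")
m=crop(S,215,130,60,70,6); n=crop(S,300,210,80,110,5)
im=np.zeros((560,800,3),np.uint8); im[:420,:360]=m; im[:550,400:]=n
cv2.imwrite("pics/c6.png",im)
E
```

```text
t: 9.98
eef_pos: [0.5683, -0.219, 0.2397]
tcp_rot: [179.8, 0.0, 9.8]
wrist_force: [-0.2, 0.7, -0.3]
grip_width: 0.0595
t: 10.6
eef_pos: [0.5817, 0.0656, 0.2398]
tcp_rot: [179.7, -0.2, 9.7]
wrist_force: [-0.1, -0.2, -0.2]
grip_width: 0.0598
t 10.6 tcp [0.5817 0.0656 0.2398] [179.7  -0.2   9.7] w 0.0598 q6 -3.1
 shift cm [ 0.78 -5.1   3.96]
 turn [ 0.3 -0.2 -0.3]
```

View pics/c6.png

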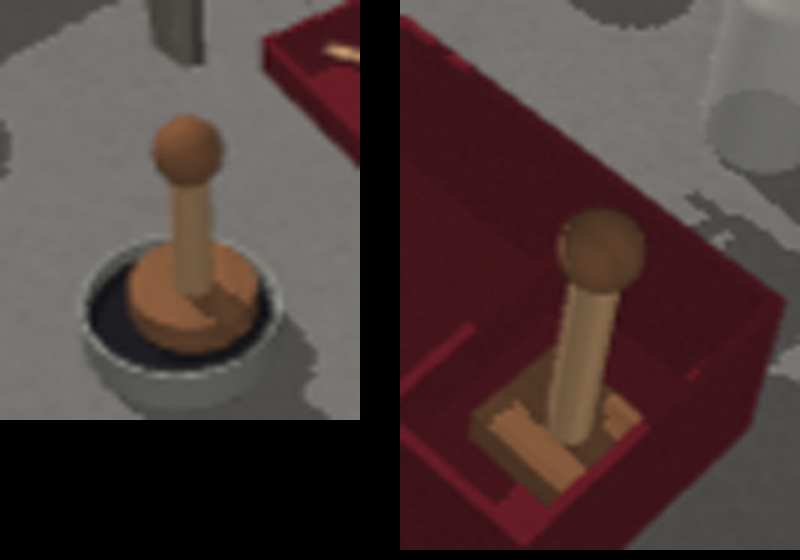

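The long stamp stands alone and upright in the right-hand crop. On the left, the short stamp's ball is at full-image side (246.3,155), and the dish rim centre is at about (245.2,180.8).

```bash
python3 - <<'E'
from h import *
S=grab_frame("side"); T=grab_frame("top")
print(plane(S,(246.3,155),.119),plane(T,(215,171.7),.119),"dish",plane(S,(245.2,180.8),.024))
go([.5805,.118,.10],10)
E
```

```text
[0.58397813 0.12036069 0.119     ] [0.5830023 0.1170648 0.119    ] dish [0.5745978  0.11566721 0.024     ]
t 10.8 tcp [0.5817 0.0646 0.2395] [ 1.797e+02 -1.000e-01  9.800e+00] w 0.0599 q6 -3.3
 shift cm [ 0.76 -5.35 13.92]
 turn [ 0.3 -0.1 -0.2]
```

```bash

python3 -m crank '[[[0.3,0,0,1.0,-5.4,2,0.65],[0,0,0,0,0,0,0.65]]]'
python3 - <<'E'
from h import *
go([.583,.1185,.10],10)
E
```

```text
t: 11.05
eef_pos: [0.583, 0.1176, 0.2191]
tcp_rot: [180.0, -0.2, 9.6]
wrist_force: [-0.2, -0.2, 0.0]
grip_width: 0.06
t 11.05 tcp [0.583  0.1176 0.2191] [180.   -0.2   9.6] w 0.06 q6 1.7
 shift cm [-0.03 -0.1  11.91]
 turn [ 0.  -0.2 -0.4]
```

```bash

python3 -m crank '[[[0,0,0,0,-0.1,4.5,0.65],[0,0,0,0,0,4.5,0.65],[0,0,0,0,0,3,0.65],[0,0,0,0,0,0,0.65]]]'
python3 -m crank '[[[0,0,0,0,0,0.2,0.1],[0,0,0,0,0,0,0.1],[0,0,0,0,0,0,0.1],[0,0,0,0,0,0,0.1],[0,0,0,0,0,0,0.1]]]' 10

```

```text
t: 11.55
eef_pos: [0.5858, 0.1112, 0.0983]
tcp_rot: [179.8, -0.4, 9.4]
wrist_force: [0.5, -0.1, -0.4]
grip_width: 0.0596
t: 12.18
eef_pos: [0.5884, 0.1096, 0.1008]
tcp_rot: [179.8, -0.7, 9.3]
wrist_force: [-0.1, 0.4, -3.5]
grip_width: 0.0323
```

```bash

python3 -m crank '[[[0,0,0,0,0,0,0.6],[0,0,0,0,0,0,0.6],[0,-0.7,0,-0.4,-0.8,0.1,0.6],[0,0,0,0,0,0,0.6]]]'
python3 -m crank '[[[0,0,0,0,0,0,0.1],[0,0,0,0,0,0,0.1],[0,0,0,0,0,0,0.1],[0,0,0,0,0,0,0.1],[0,0,0,0,0,0,0.1]]]' 10

```

```text
t: 12.68
eef_pos: [0.5832, 0.1177, 0.1001]
tcp_rot: [179.8, -0.0, 9.3]
wrist_force: [0.1, -0.6, -0.8]
grip_width: 0.0549
t: 13.3
eef_pos: [0.5836, 0.1178, 0.1001]
tcp_rot: [179.8, -0.0, 9.3]
wrist_force: [0.7, 0.5, 0.1]
grip_width: 0.0331
```

```bash

python3 -m crank '[[[0,0,0,0,0,-2,0.1],[0,0,0,0,0,-4,0.1],[0,0,0,0,0,-4,0.1],[0,0,0,0,0,-3,0.1],[0,0,0,0,0,0,0.1]]]'
python3 -m crank '[[[0,0,0,-1,2.6,0,0.1],[0,0,0,-1.9,5,0,0.1],[0,0,0,-1.9,5,0,0.1],[0,0,0,-1.9,5,0,0.1],[0,0,0,-1.9,5,0,0.1]]]'
python3 -m crank '[[[0,0,0,-1.9,5,0,0.1],[0,0,0,-1,2.6,0,0.1],[0,0,0,0,0,0,0.1],[0,0,0,0,0,0,0.1]]]'
python3 - <<'E'
from h import *
go([.520,-.214,.0925],10)
E
```

```text
t: 13.92
eef_pos: [0.581, 0.1175, 0.2309]
tcp_rot: [179.8, 0.3, 9.3]
wrist_force: [0.3, -0.7, -2.4]
grip_width: 0.0333
t: 14.55
eef_pos: [0.5278, -0.1222, 0.2227]
tcp_rot: [180.0, 0.9, 9.7]
wrist_force: [1.3, -1.1, -2.9]
grip_width: 0.0331
t: 15.05
eef_pos: [0.5064, -0.2061, 0.2158]
tcp_rot: [-179.7, 1.4, 9.4]
wrist_force: [-0.9, 0.5, -2.2]
grip_width: 0.0328
t 15.05 tcp [ 0.5064 -0.2061  0.2158] [-179.7    1.4    9.4] w 0.0328 q6 -31.1
 shift cm [ 1.52  1.06 12.29]
 turn [-0.3  1.4 -0.6]
```

```bash

python3 -m crank '[[[-0.3,1.4,0,1.5,1.0,0,0.1],[0,0,0,0,0,0.3,0.1],[0,0,0,0,0,0,0.1]]]'
python3 - <<'E'
from h import *
go([.520,-.214,.0925],10)
S,T=grab_frame("side"),grab_frame("top")
im=np.zeros((540,800,3),np.uint8); im[:540,:420]=crop(S,240,150,140,180,3);im[:300,425:800]=crop(T,300,140,125,100,3)
cv2.imwrite("pics/c7.png",im)
E
```

```text
t: 15.42
eef_pos: [0.5246, -0.2114, 0.2111]
tcp_rot: [180.0, -0.0, 9.6]
wrist_force: [0.7, 1.1, -2.7]
grip_width: 0.0333
t 15.43 tcp [ 0.5246 -0.2114  0.2111] [180.   -0.    9.6] w 0.0333 q6 -31.7
 shift cm [-0.5   0.17 11.86]
 turn [ 0.  -0.  -0.4]
```

View pics/c7.png

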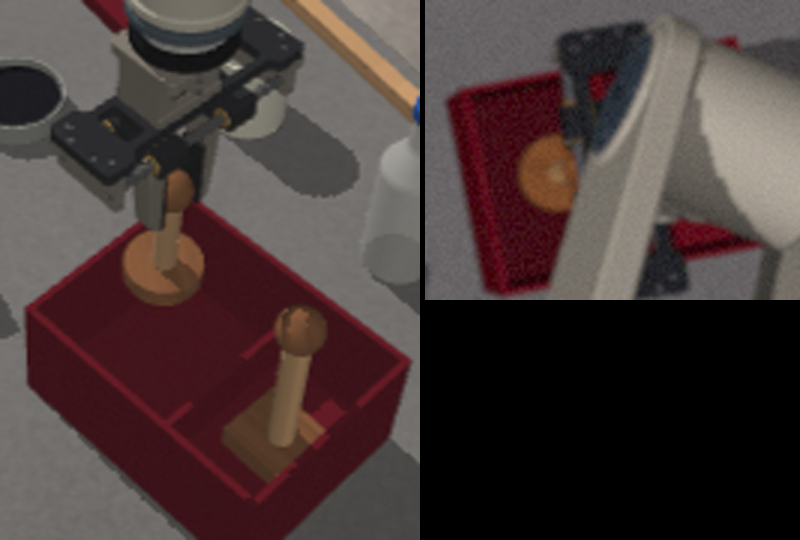

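```bash

python3 -m crank '[[[0,0,0,-0.4,0.2,2.5,0.1],[0,0,0,0,0,2.5,0.1],[0,0,0,0,0,2.5,0.1],[0,0,0,0,0,0,0.1]]]'
python3 - <<'E'
from h import *
go([.520,-.214,.0925],10)
E
```

```text
t: 16.02
eef_pos: [0.522, -0.2141, 0.1362]
tcp_rot: [179.9, -0.2, 9.6]
wrist_force: [0.1, 0.1, -2.1]
grip_width: 0.0332
t 16.02 tcp [ 0.522  -0.2141  0.1362] [179.9  -0.2   9.6] w 0.0332 q6 -32.1
 shift cm [-0.21 -0.05  4.37]
 turn [ 0.1 -0.2 -0.4]
```

```bash

python3 -m crank '[[[0,0,0,-0.1,0,1.8,0.1],[0,0,0,0,0,1.4,0.1],[0,0,0,0,0,0.5,0.1],[0,0,0,0,0,0,0.1]]]'
python3 -m crank '[[[0,0,0,0,0,0.4,0.1],[0,0,0,0,0,0.1,0.1]]]'
python3 -m crank '[[[0,0,0,0,0,0.4,0.1],[0,0,0,0,0,0.1,0.1]]]'

```

```text
t: 16.52
eef_pos: [0.5225, -0.2148, 0.0989]
tcp_rot: [179.8, -0.3, 9.6]
wrist_force: [0.3, 0.7, -2.5]
grip_width: 0.0335
t: 16.77
eef_pos: [0.523, -0.215, 0.0943]
tcp_rot: [179.7, -0.4, 9.6]
wrist_force: [-0.5, -1.2, -2.5]
grip_width: 0.033
t: 17.02
eef_pos: [0.5259, -0.2168, 0.0916]
tcp_rot: [179.5, -0.7, 9.7]
wrist_force: [-3.1, -0.1, 5.2]
grip_width: 0.0327
```

```bash

python3 -m crank '[[[0,0,0,0,0,0,0.6],[0,0,0,0,0,0,0.6],[0,-0.5,0,0,0,0,0.6],[0,0,0,0,0,-2,0.6],[0,0,0,0,0,-4.5,0.6]]]'
python3 -m crank '[[[0,0,0,0,0,-4.5,0.6],[0,0,0,0,0,-1.5,0.6],[0,0,0,0.5,-2.5,0,0.6],[0,0,0,0.8,-5.4,0,0.6],[0,0,0,0.8,-5.4,0,0.6]]]'
python3 - <<'E'
from h import *
go([.5155,.3245,.16],10)
S,T=grab_frame("side"),grab_frame("top")
im=np.zeros((540,800,3),np.uint8); im[:540,:420]=crop(S,240,150,140,180,3);im[:300,425:800]=crop(T,300,140,125,100,3)
im[305:515,425:800]=crop(S,165,110,125,70,3)
cv2.imwrite("pics/c8.png",im)
E
```

```text
t: 17.65
eef_pos: [0.5237, -0.2152, 0.1548]
tcp_rot: [179.7, 0.2, 9.6]
wrist_force: [1.1, -0.4, 0.0]
grip_width: 0.0553
t: 18.27
eef_pos: [0.5235, -0.0802, 0.2164]
tcp_rot: [179.6, 0.1, 9.3]
wrist_force: [0.1, 0.7, 0.5]
grip_width: 0.0553
t 18.27 tcp [ 0.5235 -0.0802  0.2164] [1.796e+02 1.000e-01 9.300e+00] w 0.0553 q6 -17.7
 shift cm [  5.77 -40.11   5.33]
 turn [ 0.4  0.1 -0.7]
```

View pics/c8.png

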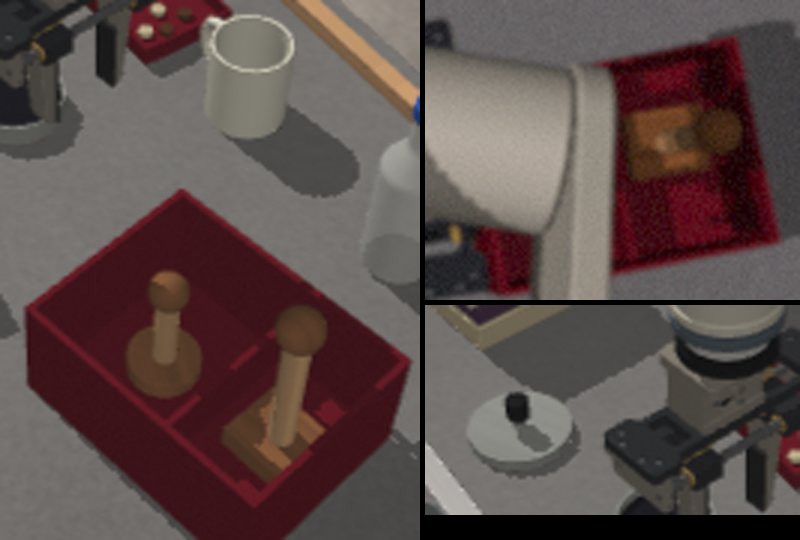

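Both stamps stand released in their own compartments. In the side crop the short stamp's ball is at (168,292) and the long stamp's at (300,330). The lid lies free with its knob at crop (517,407). Next is the lid.

```bash

python3 -m crank '[[[0.4,0,0,0.8,-5.6,0,0.6],[0,0,0,0.8,-5.6,0.7,0.6],[0,0,0,0.8,-5.6,0.7,0.6],[0,0,0,0.8,-5.6,0.7,0.6],[0,0,0,0.8,-5.6,0.7,0.6]]]'
python3 -m crank '[[[0,0,0,0.8,-5.6,0.7,0.6],[0,0,0,0.8,-5.6,0.7,0.6],[0,0,0,0,0,0,0.6]]]'
python3 - <<'E'
from h import *
S,T=grab_frame("side"),grab_frame("top")
def dark(f,x,y,w,h):
    m=(f["pixels"][y:y+h,x:x+w].max(2)<45).astype(np.uint8)
    n,l,s,c=cv2.connectedComponentsWithStats(m); i=1+s[1:,4].argmax(); print(s[i],c[i]+[x,y]); return c[i]+[x,y]
a=dark(S,183,130,28,26)
print("knob side",plane(S,a,.038))
go([.5155,.3245,.019],10)
E
```

```text
t: 19.0
eef_pos: [0.5162, 0.2083, 0.1835]
tcp_rot: [179.9, 0.3, 9.3]
wrist_force: [1.0, -0.4, -0.2]
grip_width: 0.0552
t: 19.38
eef_pos: [0.5129, 0.3263, 0.165]
tcp_rot: [179.8, 0.4, 9.5]
wrist_force: [-0.4, -0.5, -0.0]
grip_width: 0.055
[ 9 10  7  9 56] [195.14285714 143.83928571]
knob side [0.51606839 0.32752878 0.038     ]
t 19.48 tcp [0.513  0.3232 0.1655] [179.7   0.5   9.4] w 0.0551 q6 22.8
 shift cm [ 0.38 -0.16 14.64]
 turn [ 0.3  0.5 -0.6]
```

```bash

python3 -m crank '[[[0.3,0.5,0,0.3,-0.2,4,0.6],[0,0,0,0,0,4,0.6],[0,0,0,0,0,3.5,0.6],[0,0,0,0,0,0,0.6]]]'
python3 - <<'E'
from h import *
go([.5158,.3255,.0195],10)
E
```

```text
t: 19.98
eef_pos: [0.5178, 0.3185, 0.0486]
tcp_rot: [180.0, -0.1, 9.0]
wrist_force: [-0.4, -0.1, -0.5]
grip_width: 0.0554
t 19.98 tcp [0.5178 0.3185 0.0486] [ 1.8e+02 -1.0e-01  9.0e+00] w 0.0554 q6 22.5
 shift cm [-0.09 -0.73  2.91]
 turn [ 0.  -0.1 -1. ]
```

```bash

python3 -m crank '[[[0,0,0,-0.1,-0.7,0.7,0.6],[0,0,0,0,-0.2,2,0.6],[0,0,0,0,0,0.1,0.6],[0,0,0,0,0,0,0.2],[0,0,0,0,0,0,0.2]]]' 5
python3 -m crank '[[[0,0,0,0,0,0,0.2],[0,0,0,0,0,0,0.2],[0,0,0,0,0,0,0.2],[0,0,0,0,0,0,0.2]]]'

```

```text
t: 20.6
eef_pos: [0.5181, 0.3277, 0.0229]
tcp_rot: [-179.9, -0.4, 8.9]
wrist_force: [0.5, -0.6, 1.3]
grip_width: 0.0371
t: 21.1
eef_pos: [0.5182, 0.3278, 0.0234]
tcp_rot: [-179.9, -0.4, 9.0]
wrist_force: [0.7, -0.4, -1.9]
grip_width: 0.026
```

```bash

python3 -m crank '[[[0,0,0,0,0,0,0.6],[0,0,0,0,0,0,0.6],[0,0,-10,0,0,0,0.6],[0,0,-10,0,0,0,0.6],[0,0,-10,0,0,0,0.6]]]'
python3 -m crank '[[[0,0,-10,0,0,0,0.6],[0,0,-10,0,0,0,0.6],[0,0,-10,0,0,0,0.6],[0,0,-10,0,0,0,0.6],[0,0,-10,0,0,0,0.6]]]'
python3 -m crank '[[[0,0,-10,0,0,0,0.6],[0,0,0,0,0,0,0.6]]]'
python3 - <<'E'
from h import *
go([.5182,.3278,.0205],99)
E
```

```text
t: 21.72
eef_pos: [0.5187, 0.3281, 0.0239]
tcp_rot: [179.8, -0.5, 39.8]
wrist_force: [-0.1, 0.4, 0.7]
grip_width: 0.0549
t: 22.35
eef_pos: [0.5192, 0.3284, 0.0244]
tcp_rot: [179.5, -0.2, 91.5]
wrist_force: [0.5, 0.3, -0.1]
grip_width: 0.055
t: 22.6
eef_pos: [0.5194, 0.3285, 0.0246]
tcp_rot: [179.4, -0.1, 101.8]
wrist_force: [0.3, -0.2, 1.0]
grip_width: 0.0551
t 22.6 tcp [0.5194 0.3285 0.0246] [ 1.794e+02 -1.000e-01  1.018e+02] w 0.0551 q6 -69.5
 shift cm [-0.04 -0.14  0.41]
 turn [ 0.6 -0.1  2.8]
```

```bash

python3 -m crank '[[[0.6,0,0,0,-0.1,0.5,0.6],[0,0,0,0,0,0,0.6],[0,0,0,0,0,0,0.2],[0,0,0,0,0,0,0.2],[0,0,0,0,0,0,0.2]]]' 20
python3 -m crank '[[[0,0,0,0,0,0,0.2],[0,0,0,0,0,0,0.2],[0,0,0,0,0,0,0.2]]]'
python3 - <<'E'
from h import *
go([.574,.1165,.10],99)
E
```

```text
t: 23.22
eef_pos: [0.5184, 0.3283, 0.0191]
tcp_rot: [-179.9, -0.1, 101.3]
wrist_force: [1.0, -1.1, 0.9]
grip_width: 0.0272
t: 23.6
eef_pos: [0.5184, 0.3282, 0.0191]
tcp_rot: [-179.9, -0.1, 101.3]
wrist_force: [0.3, -0.1, -1.1]
grip_width: 0.0254
t 23.6 tcp [0.5184 0.3282 0.0191] [-1.799e+02 -1.000e-01  1.013e+02] w 0.0254 q6 -69.3
 shift cm [-21.84   1.3   -8.13]
 turn [-0.1 -0.1  2.3]
```

```bash
python3 - <<'E'
from h import *
S,T=grab_frame("side"),grab_frame("top")
def blob(img,fn,x,y,w,h):
    m=fn(cv2.GaussianBlur(img,(3,3),0)[y:y+h,x:x+w].astype(int)).astype(np.uint8)
    c=max(cv2.findContours(m,cv2.RETR_EXTERNAL,cv2.CHAIN_APPROX_NONE)[0],key=cv2.contourArea)
    e=cv2.fitEllipse(cv2.convexHull(c)); print(np.round(e[0],2)+[x,y],np.round(e[1],1)); return np.array(e[0])+[x,y]
dk=lambda a:a.max(2)<60
br=lambda a:a.min(2)>118
T0=cv2.imread("pics/top0.png")[...,::-1];S0=cv2.imread("pics/side0.png")[...,::-1]
print(T0[198,142-20:142+30:4,0],T0[198,100:118,0][::4],S0[152,180:225:4,0])
p=blob(T0,br,112,170,60,55);print("lid top",plane(T,p,.013))
p=blob(S0,br,170,130,50,40);print("lid side",plane(S,p,.013))
p=blob(T0,dk,132,190,16,16);print("knob top",plane(T,p,.045))
p=blob(T["pixels"],dk,195,155,45,45);print("dish top",plane(T,p,.019))
p=blob(S["pixels"],dk,225,165,42,35);print("dish side",plane(S,p,.019))
E
```

```text
[143 148 146  94  17  20  89  92  91 101  93  75 118] [119 115 115 116 113] [142 143 144 143  92  92 140 144 136  91 118 120]
[140.46 198.05] [40.1 41. ]
lid top [0.5152751  0.32918906 0.013     ]
[194.59 149.83] [22.7 33.3]
lid side [0.51225978 0.32950843 0.013     ]
[139.56 197.56] [7.1 9.1]
knob top [0.51556885 0.32419041 0.045     ]
[217.03 179.07] [32.4 33.2]
dish top [0.5717826  0.11833047 0.019     ]
[244.27 181.5 ] [20.  30.3]
dish side [0.57314995 0.11893838 0.019     ]
```

```bash

python3 -m crank '[[[0,0,0,0,0,-2,0.2],[0,0,0,0,0,-3,0.2],[0,0,0,0,0,-2,0.2],[0,0,0,-2,0.1,0,0.2],[0,0,0,-4.4,0.3,0,0.2]]]'
python3 -m crank '[[[0,0,0,-4.4,0.3,0,0.2],[0,0,0,-4.4,0.3,0,0.2],[0,0,0,-4.4,0.3,0,0.2],[0,0,0,-1.5,0.1,0,0.2],[0,0,0,0,0,0,0.2]]]'
python3 - <<'E'
from h import *
go([.575,.118,.07],101)
E
```

```text
t: 24.32
eef_pos: [0.5353, 0.2661, 0.0948]
tcp_rot: [180.0, -0.1, 101.5]
wrist_force: [-0.5, -0.7, -2.0]
grip_width: 0.0254
t: 24.95
eef_pos: [0.5738, 0.1126, 0.0938]
tcp_rot: [-179.9, -0.1, 101.3]
wrist_force: [-0.3, 0.2, -1.7]
grip_width: 0.0253
t 24.95 tcp [0.5738 0.1126 0.0938] [-1.799e+02 -1.000e-01  1.013e+02] w 0.0253 q6 -90.4
 shift cm [0.51 0.23 2.38]
 turn [-0.1 -0.1  0.3]
```

```bash

python3 -m crank '[[[0,0,0,0.5,0.2,2.5,0.2],[0,0,0,0,0,1.6,0.2],[0,0,0,0,0,0,0.2]]]'
python3 - <<'E'
from h import *
go([.575,.118,.048],101)
E
```

```text
t: 25.32
eef_pos: [0.5739, 0.1202, 0.0517]
tcp_rot: [-179.9, -0.1, 101.4]
wrist_force: [-0.2, -0.0, -1.8]
grip_width: 0.0253
t 25.32 tcp [0.5739 0.1202 0.0517] [-1.799e+02 -1.000e-01  1.014e+02] w 0.0253 q6 -89.9
 shift cm [-0.23  0.07  0.37]
 turn [-0.1 -0.1  0.4]
```

```bash

python3 -m crank '[[[0,0,0,-0.25,0.1,0.2,0.2],[0,0,0,0,0,0.1,0.2]]]'
python3 - <<'E'
from h import *
go([.575,.118,.033],101)
S=grab_frame("side"); T=grab_frame("top")
im=np.zeros((560,800,3),np.uint8); im[:480,:480]=crop(S,215,150,60,60,8); im[:300,490:790]=crop(T,190,150,50,50,6)
cv2.imwrite("pics/c9.png",im)
E
```

```text
t: 25.58
eef_pos: [0.5759, 0.1186, 0.0495]
tcp_rot: [-179.9, -0.1, 101.4]
wrist_force: [0.8, 0.6, -1.8]
grip_width: 0.0252
t 25.57 tcp [0.5759 0.1186 0.0495] [-1.799e+02 -1.000e-01  1.014e+02] w 0.0252 q6 -90.1
 shift cm [-0.04 -0.09  1.65]
 turn [-0.1 -0.1  0.4]
```

View pics/c9.png

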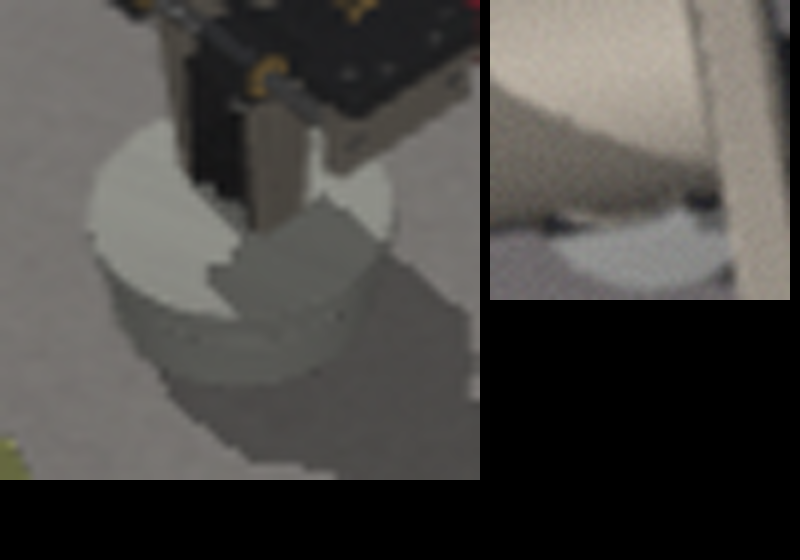

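The side crop shows the lid spanning columns 88–393 over a dish spanning about 112–368. It is centred laterally to about a pixel, so I'm lowering it.

```bash

python3 -m crank '[[[0,0,0,0,0,0.5,0.2],[0,0,0,0,0,0.1,0.2]]]'
python3 -m crank '[[[0,0,0,0,-0.05,0.5,0.2],[0,0,0,0,0,0.1,0.2]]]'
python3 -m crank '[[[0,0,0,0,0,0.4,0.2],[0,0,0,0,0,0.1,0.2]]]'

```

```text
t: 25.92
eef_pos: [0.5762, 0.1186, 0.0437]
tcp_rot: [-180.0, -0.1, 101.4]
wrist_force: [-0.3, 0.3, -1.3]
grip_width: 0.0252
t: 26.18
eef_pos: [0.5756, 0.1184, 0.0372]
tcp_rot: [-180.0, -0.1, 101.4]
wrist_force: [-0.4, -0.9, -1.9]
grip_width: 0.0257
t: 26.42
eef_pos: [0.5758, 0.1185, 0.0329]
tcp_rot: [-180.0, -0.1, 101.4]
wrist_force: [-5.6, -1.4, 18.5]
grip_width: 0.0261
```

```bash

python3 -m crank '[[[0,0,0,0,0,0,0.5],[0,0,0,0,0,0,0.6],[0,0,0,0,0,0,0.6],[0,0,0,0,0,-2,0.6],[0,0,0,0,0,-4,0.6]]]'
python3 -m crank '[[[0,0,0,0,0,-5,0.6],[0,0,0,0,0,-5,0.6],[0,0,0,4,-4,0,0.6],[0,0,0,4,-4,0,0.6],[0,0,0,4,-4,0,0.6]]]'
python3 -m crank '[[[0,0,0,4,0,0,0.6],[0,0,0,0,0,0,0.6],[0,0,0,0,0,0,0.6]]]'
python3 - <<'E'
from h import *
S=grab_frame("side"); T=grab_frame("top")
im=np.zeros((600,800,3),np.uint8); im[:300,:300]=crop(S,215,150,60,60,5); im[:300,310:610]=crop(T,190,150,50,50,6); im[300:600,:340]=crop(S,235,190,170,150,2); im[300:600,350:800]=crop(T,290,120,150,100,3)
cv2.imwrite("pics/c10.png",im)
print(ctrl.state()["t"])
E
```

```text
t: 27.05
eef_pos: [0.5739, 0.1179, 0.091]
tcp_rot: [-179.7, -0.1, 101.4]
wrist_force: [0.1, -1.0, 0.5]
grip_width: 0.055
t: 27.68
eef_pos: [0.4346, 0.2131, 0.1979]
tcp_rot: [179.8, -0.2, 101.1]
wrist_force: [-0.4, 0.6, -0.3]
grip_width: 0.0553
t: 28.05
eef_pos: [0.4234, 0.2541, 0.1983]
tcp_rot: [179.9, -0.2, 101.3]
wrist_force: [-1.2, -0.4, -0.2]
grip_width: 0.0554
28.15
```

View pics/c10.png

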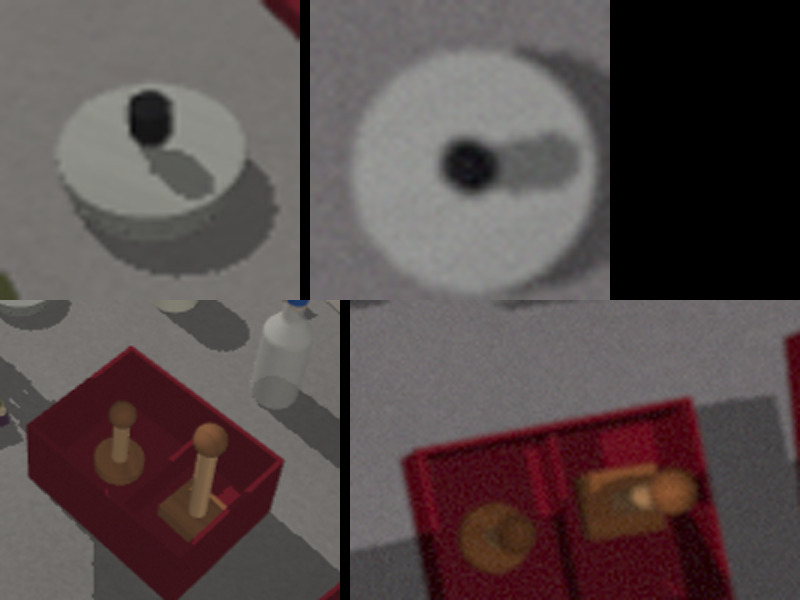

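The lid sits level on the dish with its knob at side (245.2,173.6) and top (216.7,177.5). Both stamps stand upright in their compartments. I'll check the knob's height and then hand in.

```bash
python3 - <<'E'
from h import *
S=grab_frame("side"); T=grab_frame("top")
print(tri(T,(216.7,177.5),S,(245.2,173.6)))
s=ctrl.state();print(s["t"],s["wrist_force"]); print(ctrl.finish_job())
E
```

```text
(array([0.5745452 , 0.11641795, 0.05314251]), np.float64(0.0024704629425783627))
28.25 [-1.051031   -0.96909256  0.11864553]
the job is handed in; nothing more can be done
None
```

I did all three steps in the order asked and handed the job in at 28.3 s, well under the 69 s limit. No verdict was reported.

- **Long stamp:** I gripped it by the ball and swung it upright with the foot kept inside the bin. It now stands on its printing face in the first compartment. The last pictures show it upright and free.
- **Short stamp:** I took it off the ink pad and it now stands upright on the floor of the second compartment. My first grip was a few millimetres off the ball's centre, so I let go and gripped it again before lifting.
- **Lid:** It is on the dish and released. The tool was at 32.9 mm when the lid seated, against 33 mm expected. The cameras put the knob 53 mm above the table, against 52 mm for fully home. I pressed it down with about 18 N, with about 6 N sideways, so it may rest against one side of its 3 mm play.

My camera measurements disagreed with the tool position at the knob by about 2–3 mm. I corrected for this when placing the lid. I did not measure the other things on the table again at the end, but no move went near them.

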